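Find the socket that fits the manifold plug

TASK

One of the three sockets on the black rack fits the hex plug in the middle port of the gas manifold: try them on it until you find the one that goes all the way down over the plug, and put any socket that does not fit back upright on a pin of the rack. Finish still gripping the right socket, fully seated and straight on the middle plug (do not let go of it), with the other two standing on the rack and nothing else on the bench disturbed.

Things in the scene. Friction and masses are not known exactly. Their poses are not given: they have to be found in the camera images.
- socket_a: Steel socket (0.14-0.39 kg), mouth down on the rack. Skirt: hexagon 27 mm across flats, 31 over corners, 26 tall; hex bore 20 mm across flats, 26 deep, open below. Above: round shoulder 6 mm thick, then a square drive adapter 22 x 22 mm, 46 tall, to grip by (78 mm in all). Origin: centre of the mouth. z up along the axis; x, y square to the adapter's faces; two flats of the bore face +x and -x.
- socket_b: Steel socket (0.14-0.39 kg), mouth down on the rack. Skirt: hexagon 33 mm across flats, 38 over corners, 26 tall; hex bore 26 mm across flats, 26 deep, open below. Above: round shoulder 6 mm thick, then a square drive adapter 22 x 22 mm, 46 tall, to grip by (78 mm in all). Origin: centre of the mouth. z up along the axis; x, y square to the adapter's faces; two flats of the bore face +x and -x.
- socket_c: Steel socket (0.14-0.39 kg), mouth down on the rack. Skirt: hexagon 39 mm across flats, 45 over corners, 26 tall; hex bore 32 mm across flats, 26 deep, open below. Above: round shoulder 6 mm thick, then a square drive adapter 22 x 22 mm, 46 tall, to grip by (78 mm in all). Origin: centre of the mouth. z up along the axis; x, y square to the adapter's faces; two flats of the bore face +x and -x.
- port_seat (a point): Middle port of the manifold: centre of the foot of its plug, level with the block's top face, 30 mm above the bench; axes as the manifold's. The brass hex plug is fixed, does not turn, 18, 24 or 30 mm across flats (varies, not told: try, or look), two flats facing +x and -x; 14 mm tall, its top 2.5 mm stepped in 1 mm all round. The mouth of the right socket comes down to this point.
- port_rim (a point): Same axis, 16 mm higher: the top of the round steel collar, 5 mm thick, around the middle plug, bored 34, 41 or 48 mm to go with plug 18, 24 or 30. Only the socket whose bore is 2 mm wider than the plug goes down (1 mm play all round); a smaller one stops on the plug, its mouth 14 mm above the block, a larger one on this rim, 16 mm above the block.
- manifold: Fixed aluminium block, 75 mm (x) by 270 mm (y) by 30 mm tall, origin at the centre of its underside, with three ports on its top at y = -90, 0 and +90 mm; the two outer ports carry plugs of the two other sizes, with collars, and are not to be used.
- rack: Fixed black rack, base 250 mm (x) by 60 mm (y) by 12 mm, origin at the centre of its underside, with three round pedestals 44 mm in diameter at x = -90, 0 and +90 mm, tops 40 mm above the bench.
- rest_1 (a point): Centre of the top face of the rack's pedestal at x = -90 mm, 40 mm above the bench. A steel pin 14 mm in diameter with a tapered tip stands 15 mm up from it, inside the bore of the socket that stands there.
- rest_2 (a point): Centre of the top face of the rack's pedestal at x = 0 mm, 40 mm above the bench. A steel pin 14 mm in diameter with a tapered tip stands 15 mm up from it, inside the bore of the socket that stands there.
- rest_3 (a point): Centre of the top face of the rack's pedestal at x = 90 mm, 40 mm above the bench. A steel pin 14 mm in diameter with a tapered tip stands 15 mm up from it, inside the bore of the socket that stands there.
- jar: Bystander, not part of the job. Amber jar, 56 mm across, 70 mm tall; origin at the centre of its underside.
- penpot: Bystander, not part of the job. Terracotta-coloured open pot, 72 mm across, 85 mm tall; origin at the centre of its underside.
- screwdriver: Bystander, not part of the job. Screwdriver lying flat along its x.
- dish: Bystander, not part of the job. White bowl, 90 mm across, 25 mm tall; origin at the centre of its underside.
Things that resemble listed ones, but are neither listed nor needed, are in the scene too. What is shaped like the socket_c but purple is not meant. What is shaped like the socket_b but red is not meant.

How it is judged (in metres and radians):
At the end, for the whole second after the job is handed in: One socket is gripped (over 3 N) and still, its mouth within 4 mm in height of the block's top and 5 mm of the middle port's axis, tilted under 0.09 rad; the other two stand still and upright (0.1 rad) on pedestals of the rack, within 5 mm in height and 15 mm of the axis ((((horizontal distance between socket_a and port_seat below 0.005 m and z of socket_a in the frame of port_seat between -0.004 and 0.004 m and angle between socket_a's own z axis and vertical below 0.09 rad and contact force between the fingers and socket_a above 3 N and linear speed of socket_a below 0.02 m/s) and ((horizontal distance between socket_b and rest_1 below 0.015 m and z of socket_b in the frame of rest_1 between -0.004 and 0.005 m) or (horizontal distance between socket_b and rest_2 below 0.015 m and z of socket_b in the frame of rest_2 between -0.004 and 0.005 m) or (horizontal distance between socket_b and rest_3 below 0.015 m and z of socket_b in the frame of rest_3 between -0.004 and 0.005 m)) and angle between each of socket_b, socket_c's own z axis and vertical below 0.1 rad and linear speed of each of socket_b, socket_c below 0.02 m/s and ((horizontal distance between socket_c and rest_1 below 0.015 m and z of socket_c in the frame of rest_1 between -0.004 and 0.005 m) or (horizontal distance between socket_c and rest_2 below 0.015 m and z of socket_c in the frame of rest_2 between -0.004 and 0.005 m) or (horizontal distance between socket_c and rest_3 below 0.015 m and z of socket_c in the frame of rest_3 between -0.004 and 0.005 m))) or ((horizontal distance between socket_b and port_seat below 0.005 m and z of socket_b in the frame of port_seat between -0.004 and 0.004 m and angle between socket_b's own z axis and vertical below 0.09 rad and contact force between the fingers and socket_b above 3 N and linear speed of socket_b below 0.02 m/s) and ((horizontal distance between socket_a and rest_1 below 0.015 m and z of socket_a in the frame of rest_1 between -0.004 and 0.005 m) or (horizontal distance between socket_a and rest_2 below 0.015 m and z of socket_a in the frame of rest_2 between -0.004 and 0.005 m) or (horizontal distance between socket_a and rest_3 below 0.015 m and z of socket_a in the frame of rest_3 between -0.004 and 0.005 m)) and angle between each of socket_a, socket_c's own z axis and vertical below 0.1 rad and linear speed of each of socket_a, socket_c below 0.02 m/s and ((horizontal distance between socket_c and rest_1 below 0.015 m and z of socket_c in the frame of rest_1 between -0.004 and 0.005 m) or (horizontal distance between socket_c and rest_2 below 0.015 m and z of socket_c in the frame of rest_2 between -0.004 and 0.005 m) or (horizontal distance between socket_c and rest_3 below 0.015 m and z of socket_c in the frame of rest_3 between -0.004 and 0.005 m))) or ((horizontal distance between socket_c and port_seat below 0.005 m and z of socket_c in the frame of port_seat between -0.004 and 0.004 m and angle between socket_c's own z axis and vertical below 0.09 rad and contact force between the fingers and socket_c above 3 N and linear speed of socket_c below 0.02 m/s) and ((horizontal distance between socket_a and rest_1 below 0.015 m and z of socket_a in the frame of rest_1 between -0.004 and 0.005 m) or (horizontal distance between socket_a and rest_2 below 0.015 m and z of socket_a in the frame of rest_2 between -0.004 and 0.005 m) or (horizontal distance between socket_a and rest_3 below 0.015 m and z of socket_a in the frame of rest_3 between -0.004 and 0.005 m)) and angle between each of socket_a, socket_b's own z axis and vertical below 0.1 rad and linear speed of each of socket_a, socket_b below 0.02 m/s and ((horizontal distance between socket_b and rest_1 below 0.015 m and z of socket_b in the frame of rest_1 between -0.004 and 0.005 m) or (horizontal distance between socket_b and rest_2 below 0.015 m and z of socket_b in the frame of rest_2 between -0.004 and 0.005 m) or (horizontal distance between socket_b and rest_3 below 0.015 m and z of socket_b in the frame of rest_3 between -0.004 and 0.005 m))))); the arm keeps its last pose, push and grip.
It fails at once if the jar is pushed more than 30 mm (distance of jar from where it was at the start of the episode above 0.03 m).
It fails at once if the penpot is pushed more than 30 mm (distance of penpot from where it was at the start of the episode above 0.03 m).
It fails at once if the screwdriver is pushed more than 30 mm (distance of screwdriver from where it was at the start of the episode above 0.03 m).
It fails at once if the dish is pushed more than 30 mm (distance of dish from where it was at the start of the episode above 0.03 m).
It also fails if it takes over 72 s, if anything falls off the work surface, if the arm or the gripper's body presses on something with over 40 N, if the wrist force passes 120 N, or if a joint passes its speed limit or range.

ROBOT

A 6-joint arm with a two-finger parallel gripper is mounted at the origin on the work surface. World frame = base frame: x ahead of the robot, y to its left, z up, the work surface at z = 0. Lengths are in mm, angles in degrees, forces in N, time in s.
With the tool pointing down it reaches from about 250 to 775 mm from the base axis. Payload 4 kg.
Tool frame: the origin (TCP) lies at the very end of the fingers, on their centre line; the grasp point (between the pads) lies arm.grip_point_offset behind it (arm.grip_point_offset is the distance from the TCP to the grasp point, in mm); z points along the fingers, y is the line along which they close (so a half turn about z gives the same grasp; the last joint's range is limited). The gripper opens to 94 mm and grips with 3 to 60 N. Pads are 16 mm wide; open, the fingers measure 119 mm over their backs; the gripper's body (75 mm by 177 mm) begins 78 mm behind the grasp point.
Start: joints at [-78.787, 4.996, 78.535, -0, 96.463, -5.907], TCP at [161.903, -525.65, 205.506] pointing down, gripper open.
Joint ranges: [-177.83, 177.83], [-43.37, 116.18], [15.69, 146.23], [-61.86, 241.86], [9.47, 152.12], [-147.06, 147.06]. Speed limits (degrees/s): [159.86, 159.86, 180, 180, 180, 180].

INTERFACE

Orientations are given as a 3x3 rotation matrix whose columns are the frame's x, y, z axes.
In Python, from plant import arm, eyes gives the robot as it stands.
- The arm moves only by the shell command python3 -m inch 'ROWS' [OPENING] [FORCE]. ROWS is JSON, a list of rows, each a list of 2 entries, a list of its own where there are three numbers: the shift along the tool's x, y, z in mm, then the turn about the tool's z in rad. In form: [[[x, y, z], twist], ...]. A call has 1 to 20 rows; each row is the pose to reach, as a shift and turn from the pose commanded when the call began, along the tool's axes at that moment; what a row does not reach only later rows make up. A row lasts 1/10 s, in which the tool goes at most 50 mm and 8.59 degrees, less where a joint would pass 70% of its speed; a pose out of reach is approached as far as the arm can. A call with a gripper value outside its range is refused whole. OPENING is the closure, from 0 (fully open) to 1 (shut), set as the call begins (- or left out, the last holds). The fingers move at their own pace and stop on an object; FORCE is the grip in N (left out, the last holds). Time passes only in rows, so rows that repeat a pose let the fingers close. It gives the time, the measured TCP pose, the force, the opening and the grip force at its end, in the units of the state.
- arm.state(): the state, without advancing time (a new reading comes with each control period).
- eyes.grab_frame(name): name is "side" or "top" or "wrist"; returns a dict with "img" (400x640x3 uint8, red, green, blue), "fx", "fy", "cx", "cy" (pixels), "k1" (the pictures are not rectified: a ray, as slopes to the right and down, at radius r is drawn at 1 + k1 r^2 times it, then the intrinsics apply), "position" and "attitude" of the camera in the world; the wrist camera has in their place "T_tool_cam" (4x4, takes a point from camera to tool coordinates, whose origin is the TCP and whose axes are the flange's). Camera axes: x right, y up, looking along -z (the intrinsics and any distortion apply to the point x, -y, -z); pixel columns grow to the right and rows downward; lengths in mm; the calibration is good to about 2 mm. A picture is of the moment at which its call begins: read the wrist's pose just before it. There is no depth.
- arm.close_job(): hands the job in; it is judged then, once.
The state is a dict: "clock": time; "joint_positions": joint angles; "joint_vel": joint speeds; "joint_torque": joint torques, N m; "tcp_pos": TCP position; "eef_rot": TCP orientation; "wrist_force": force on the tool from outside, world axes, zero at the start; "ft_torque": the same for the moment, N m; "gripper_width": finger opening in mm; "gripper_force": force on a finger pad.
Only numpy, scipy, OpenCV 4.12 (cv2) and the standard library are available. Lean on these libraries where they do the work, as an engineer would, in place of code of your own. Each camera call takes 0.05 s, during which the arm holds its last target. There are 200 camera calls.

## Working session

There is one attempt and no reset: what is moved stays moved. The work goes in short steps, Python scripts to look and compute and a shell command to move; the robot and the scene stay as the last step left them, time stands still between calls to the robot, and variables do not carry over. Pictures are saved under pics/ and viewed, at most 10 in all, crops included, and the job is handed in when it is done.

```bash
mkdir -p pics; ls; python3 - <<'E'
from plant import arm, eyes
import cv2, numpy as np
s=arm.state();print(s['clock'],s['tcp_pos'],s['eef_rot'],s['gripper_width'],arm.grip_point_offset)
ims=[]
for n in("side","top","wrist"):
    f=eyes.grab_frame(n);cv2.imwrite(f'pics/{n}0.png',f['img'][:,:,::-1])
    print(n,{k:(np.round(v,4).tolist() if k!='img' else 0) for k,v in f.items() if k!='img'})
E
```

```text
pics
0.0 [ 161.80184093 -525.09715292  204.32262086] [[ 9.55680630e-01  2.94405085e-01 -4.22592823e-04]
 [ 2.94405305e-01 -9.55678295e-01  2.12411580e-03]
 [ 2.21487704e-04 -2.15438989e-03 -9.99997655e-01]] 93.79139165802353 18.8
side {'fx': 362.2135, 'fy': 362.2135, 'cx': 322.6004, 'cy': 196.442, 'k1': -0.0293, 'position': [336.3228, -784.3713, 580.5751], 'attitude': [[0.9594, 0.1449, -0.2419], [-0.2819, 0.48, -0.8307], [-0.0042, 0.8652, 0.5014]]}
top {'fx': 406.0978, 'fy': 406.0978, 'cx': 314.3112, 'cy': 197.4315, 'k1': -0.1052, 'position': [374.5759, 67.972, 1271.0582], 'attitude': [[0.0182, 0.9857, -0.1672], [-0.9998, 0.0181, -0.0017], [0.0014, 0.1672, 0.9859]]}
wrist {'fx': 324.6424, 'fy': 324.6424, 'cx': 320.0249, 'cy': 197.3948, 'k1': -0.0222, 'T_tool_cam': [[0.0004, 0.9591, 0.283, 81.0805], [1.0, -0.0005, 0.0001, 0.4001], [0.0002, 0.283, -0.9591, -178.7222], [0.0, 0.0, 0.0, 1.0]]}
```

View pics/top0.png

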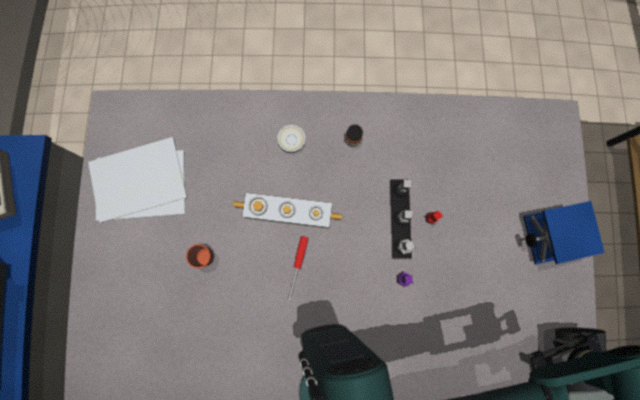

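View pics/side0.png

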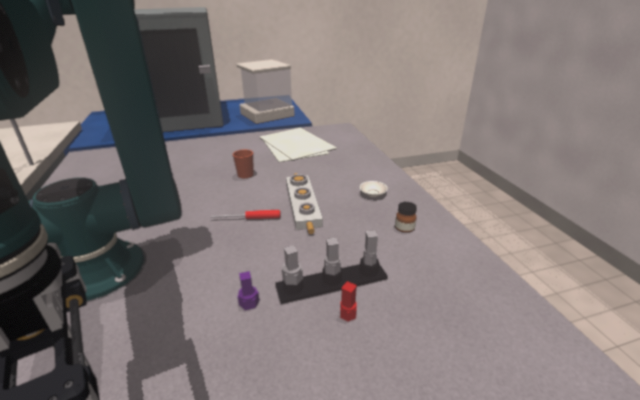

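Top view: manifold around (288,210) with three plugs (258,206), (287,210), (316,213), the collar sizes falling from left to right. The rack is at (401,219), with sockets at (404,184), (405,216) and (406,246). Decoys: red (433,216), purple (404,279). Side view: rack sockets at (292,265), (333,257) and (370,248); middle port at (303,193).

```bash
cat > h.py <<'E'
from plant import arm, eyes
import cv2, numpy as np
def cam(f,s=None):
    if 'position' in f: return np.array(f['position']),np.array(f['attitude'])
    T=np.array(f['T_tool_cam']);R=np.array(s['eef_rot'])
    return np.array(s['tcp_pos'])+R@T[:3,3],R@T[:3,:3]
def grab(n):
    s=arm.state();f=eyes.grab_frame(n);f['C'],f['R']=cam(f,s);f['s']=s;return f
def ray(f,px):
    K=np.array([[f['fx'],0,f['cx']],[0,f['fy'],f['cy']],[0,0,1]])
    u=cv2.undistortPoints(np.array([[px]],float),K,np.array([f['k1'],0,0,0]))[0,0]
    d=f['R']@np.array([u[0],-u[1],-1]);return d/np.linalg.norm(d)
def onz(f,px,z):
    d=ray(f,px);return f['C']+d*(z-f['C'][2])/d[2]
def proj(f,P):
    K=np.array([[f['fx'],0,f['cx']],[0,f['fy'],f['cy']],[0,0,1]])
    q=f['R'].T@(np.array(P,float)-f['C']);q=np.array([q[0],-q[1],-q[2]])
    return cv2.projectPoints(q[None],np.zeros(3),np.zeros(3),K,np.array([f['k1'],0,0,0]))[0].ravel()
def tri(fa,pa,fb,pb):
    a,b=ray(fa,pa),ray(fb,pb);w=fb['C']-fa['C']
    t=np.linalg.lstsq(np.c_[a,-b],w,rcond=None)[0]
    A,B=fa['C']+t[0]*a,fb['C']+t[1]*b
    return (A+B)/2,np.linalg.norm(A-B)
def save(f,n,box=None,k=1):
    im=f['img'][:,:,::-1]
    if box: im=im[box[1]:box[3],box[0]:box[2]]
    cv2.imwrite('pics/'+n,cv2.resize(im,None,fx=k,fy=k,interpolation=cv2.INTER_CUBIC))
E
python3 - <<'E'
from h import *
t=grab('top');s=grab('side')
def blob(m,box):
    z=np.zeros(m.shape,np.uint8);x0,y0,x1,y1=box;z[y0:y1,x0:x1]=m[y0:y1,x0:x1]*255
    z=cv2.morphologyEx(z,cv2.MORPH_CLOSE,np.ones((5,5)))
    c=max(cv2.findContours(z,0,2)[0],key=cv2.contourArea);return cv2.minAreaRect(c)
im=t['img'].astype(int)
for n,m,box,z in(('rack',im.max(2)<60,(380,170,420,270),12),('man',im.min(2)>150,(235,185,345,235),30)):
    r=blob(m,box);b=cv2.boxPoints(r);P=np.array([onz(t,p,z) for p in b]);
    print(n,r,P.round().tolist(),P.mean(0).round(1),[np.linalg.norm(P[i]-P[(i+1)%4]).round() for i in range(3)])
for a,b in(((406.5,184),(370,234)),((407,214),(333,240)),((408,243),(291,250)),((287,210),(303,192))):
    print(*[np.round(x,1) for x in tri(t,a,s,b)])
# compose a zoomed pic
a=cv2.resize(t['img'][180:240,230:345],None,fx=6,fy=6,interpolation=cv2.INTER_CUBIC)
cv2.imwrite('pics/man.png',a[:,:,::-1])
E
```

```text
rack ((400.0461120605469, 218.49859619140625), (77.51715850830078, 17.714693069458008), 88.23760986328125) [[649.0, -170.0, 12.0], [652.0, -227.0, 12.0], [407.0, -230.0, 12.0], [404.0, -174.0, 12.0]] [ 527.9 -200.    12. ] [np.float64(57.0), np.float64(245.0), np.float64(55.0)]
man ((286.7484130859375, 209.07557678222656), (88.62405395507812, 24.698013305664062), 6.911227226257324) [[523.0, 294.0, 30.0], [600.0, 289.0, 30.0], [571.0, 14.0, 30.0], [495.0, 23.0, 30.0]] [547.3 155.1  30. ] [np.float64(77.0), np.float64(276.0), np.float64(77.0)]
[ 614.8 -198.4  114.6] 1.5
[ 528.2 -198.2  116.4] 2.5
[ 441.  -200.1  112. ] 5.7
[545.  152.6  40.9] 4.5
```

```bash
python3 -m inch '[[[20,-10,-5],0.02],[[65,-30,-15],0.06],[[112,-50,-25],0.1],[[158,-71,-35],0.14],[[205,-92,-35],0.18],[[252,-114,-35],0.22],[[299,-135,-35],0.26],[[345,-156,-35],0.298],[[391,-177,-35],0.298],[[425,-193,-35],0.298],[[445,-203,-35],0.298],[[445,-203,-35],0.298],[[445,-203,-35],0.298]]' 0
python3 - <<'E'
from h import *
f=grab('wrist');save(f,'w1.png');print(f['s']['tcp_pos'],f['s']['eef_rot'][0])
for p in((437,-200),(528,-200),(618,-200)):
    print([proj(f,(*p,z)).round(1).tolist() for z in(118,72,40)])
E
```

```text
clock: 1.55
tcp_pos: [527.2, -200.7, 240.1]
eef_rot: [[1.0, 0.002, -0.001], [0.002, -1.0, -0.0], [-0.001, 0.0, -1.0]]
wrist_force: [-0.3, -0.1, 0.3]
gripper_width: 94.0
gripper_force: 0.0
[ 527.19725452 -200.66814317  240.14417124] [ 0.99999819  0.00155578 -0.00109729]
[[318.3, 273.5], [318.5, 253.6], [318.6, 242.3]]
[[318.4, 188.9], [318.6, 178.1], [318.7, 172.0]]
[[318.5, 90.4], [318.7, 91.9], [318.8, 92.7]]
```

View pics/w1.png

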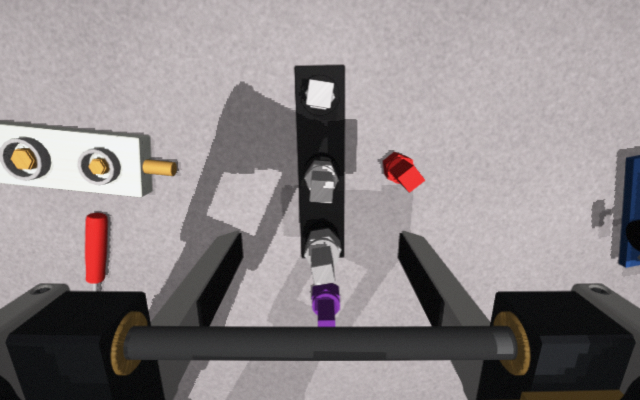

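View pics/man.png

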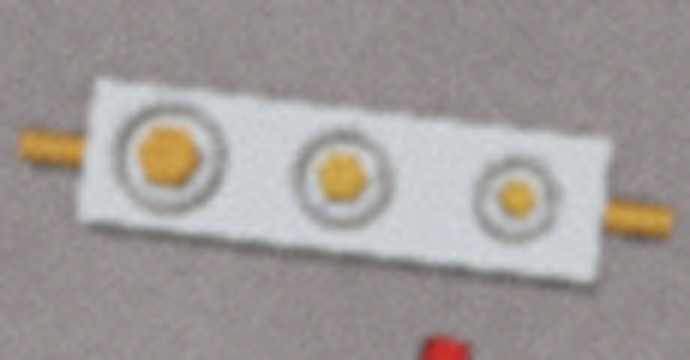

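Wrist view: rack sockets with adapter tops near (320,95), (321,190) and (322,265). Their skirts seem to grow from the far one to the near one. The zoomed manifold shows the middle plug is of intermediate size, so 24 mm and socket_b. Next, a second viewpoint for stereo and skirt widths.

```bash
cat > v.py <<'E'
from h import *
import sys,pickle
f=grab('wrist');pickle.dump(f,open(sys.argv[1]+'.pkl','wb'))
E
python3 v.py w1
python3 -m inch '[[[-20,-15,0],0],[[-50,-45,0],0],[[-60,-60,0],0],[[-60,-60,0],0],[[-60,-60,0],0]]'
python3 v.py w2
python3 - <<'E'
from h import *
import pickle
a,b=[pickle.load(open(n,'rb')) for n in('w1.pkl','w2.pkl')]
out=[]
for f in(a,b):
    q=np.array([proj(f,(x,-200,80)) for x in(437,528,618)]);c=q.mean(0).astype(int)
    x0,y0=c[0]-60,max(c[1]-115,0);print(x0,y0)
    out.append(cv2.resize(f['img'][y0:y0+190,x0:x0+120],None,fx=3,fy=3,interpolation=cv2.INTER_CUBIC))
cv2.imwrite('pics/w12.png',np.hstack(out)[:,:,::-1])
E
```

```text
clock: 2.15
tcp_pos: [467.1, -141.9, 241.0]
eef_rot: [[1.0, -0.001, 0.001], [-0.001, -1.0, -0.001], [0.001, 0.001, -1.0]]
wrist_force: [0.3, -0.2, -0.1]
gripper_width: 94.0
gripper_force: 0.0
257 60
315 3
```

View pics/w12.png

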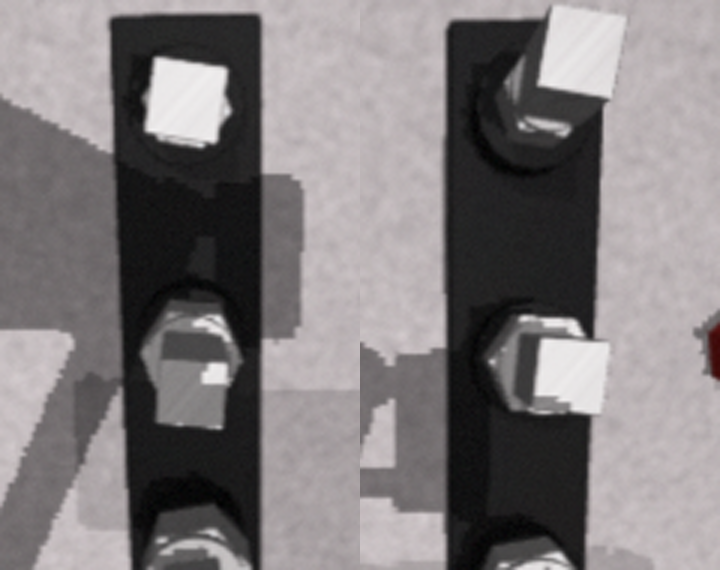

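```bash
python3 - <<'E'
from h import *
import pickle
a,b=[pickle.load(open(n,'rb')) for n in('w1.pkl','w2.pkl')]
A=lambda p:(257+p[0]/3-.33,60+p[1]/3-.33); B=lambda p:(315+(p[0]-360)/3-.33,3+p[1]/3-.33)
far1=[(152,57),(229,67),(220,147),(147,133)];far2=[(552,7),(627,14),(611,100),(538,90)]
mid1=[(163,360),(225,362),(223,429),(156,424)];mid2=[(540,338),(608,342),(602,414),(535,408)]
for n,c1,c2 in(('far',far1,far2),('mid',mid1,mid2)):
    print(n,*[np.round(x,1) for x in tri(a,A(np.mean(c1,0)),b,B(np.mean(c2,0)))])
    for f,g,c in((a,A,c1),(b,B,c2)):
        P=np.array([onz(f,g(p),118) for p in c]);e=P[0]+P[3]-P[1]-P[2];k=P[0]+P[1]-P[2]-P[3]
        print(P.mean(0).round(1),'yaw',np.degrees(np.arctan2(-e[0],e[1])).round(1),np.degrees(np.arctan2(k[1],k[0])).round(1),'sizes',np.hypot(*e[:2])/2,np.hypot(*k[:2])/2)
E
```

```text
far [ 615.3 -201.2  115.3] 0.1
[ 615.1 -201.2  118. ] yaw -8.7 -5.4 sizes 22.380849254149485 22.119589802828656
[ 614.6 -200.6  118. ] yaw -5.7 -8.1 sizes 21.005617324404863 21.786496119468296
mid [ 525.5 -202.6  117. ] 0.3
[ 525.6 -202.7  118. ] yaw -3.2 -3.7 sizes 20.712869843572022 21.81035168211512
[ 525.6 -202.3  118. ] yaw -4.1 -1.4 sizes 20.728266348887455 21.252566844359738
```

Middle socket: skirt about 37 mm over corners, so it is socket_b. Adapter centre (525.6, -202.5), top at z about 117, yaw about -3°. All consistent with the text, so I grasp it.

```bash
python3 -m inch '[[[20,20,5],0.02],[[45,46,15],0.055],[[58,60,35],0.055],[[58,60,70],0.055],[[58,60,110],0.055],[[58,60,140],0.055],[[58,60,157],0.055],[[58,60,163],0.055],[[58,60,163],0.055],[[58,60,163],0.055]]' && python3 -m inch '[[[0,0,0],0],[[0,0,0],0],[[0,0,0],0],[[0,0,0],0],[[0,0,0],0],[[0,0,0],0],[[0,0,0],0],[[0,0,0],0],[[0,0,0],0],[[0,0,0],0]]' 1 40
```

```text
clock: 3.2
tcp_pos: [526.3, -201.6, 78.6]
eef_rot: [[0.998, -0.055, 0.002], [-0.055, -0.998, -0.001], [0.002, 0.001, -1.0]]
wrist_force: [-0.3, 0.6, 0.1]
gripper_width: 94.0
gripper_force: 0.0
clock: 4.2
tcp_pos: [525.4, -200.9, 77.5]
eef_rot: [[0.999, -0.054, 0.0], [-0.054, -0.999, -0.001], [0.0, 0.001, -1.0]]
wrist_force: [0.2, -0.4, 0.3]
gripper_width: 22.2
gripper_force: 40.0
```

```bash
python3 -m inch '[[[0,0,-10],0],[[0,0,-35],0],[[0,0,-70],0],[[0,0,-110],0],[[-3,-20,-140],-0.03],[[-10,-60,-150],-0.06],[[-17,-105,-150],-0.09],[[-24,-150,-150],-0.12],[[-30,-195,-150],-0.15],[[-36,-235,-150],-0.16],[[-40,-260,-150],-0.16],[[-40,-268,-150],-0.16],[[-40,-268,-150],-0.16],[[-40,-268,-150],-0.16]]'
python3 v.py w3
python3 -m inch '[[[-10,-15,0],0],[[-35,-50,0],0],[[-50,-80,0],0],[[-55,-90,0],0],[[-55,-90,0],0],[[-55,-90,0],0]]'
python3 v.py w4
python3 - <<'E'
from h import *
import pickle
out=[]
for n in('w3.pkl','w4.pkl'):
    f=pickle.load(open(n,'rb'));c=proj(f,(546,154,44));print(f['s']['tcp_pos'],c)
    y0=int(max(0,c[1]-70));x0=int(min(max(c[0]-65,0),510));print(x0,y0)
    out.append(cv2.resize(f['img'][y0:y0+140,x0:x0+130],None,fx=3,fy=3,interpolation=cv2.INTER_CUBIC))
cv2.imwrite('pics/w34.png',np.hstack(out)[:,:,::-1])
E
```

```text
clock: 5.6
tcp_pos: [500.1, 68.2, 227.3]
eef_rot: [[0.994, 0.105, -0.0], [0.105, -0.994, -0.001], [-0.001, 0.001, -1.0]]
wrist_force: [-0.0, -0.3, -2.6]
gripper_width: 21.8
gripper_force: 40.0
clock: 6.25
tcp_pos: [436.1, 152.1, 227.5]
eef_rot: [[0.994, 0.105, 0.001], [0.105, -0.994, -0.001], [0.001, 0.001, -1.0]]
wrist_force: [1.1, -0.0, -3.0]
gripper_width: 22.1
gripper_force: 40.0
[500.05488282  68.20322919 227.3181226 ] [245.73318362 126.93310433]
180 56
[436.12662597 152.1393588  227.52473195] [328.49352116  73.92970287]
263 3
```

View pics/w34.png

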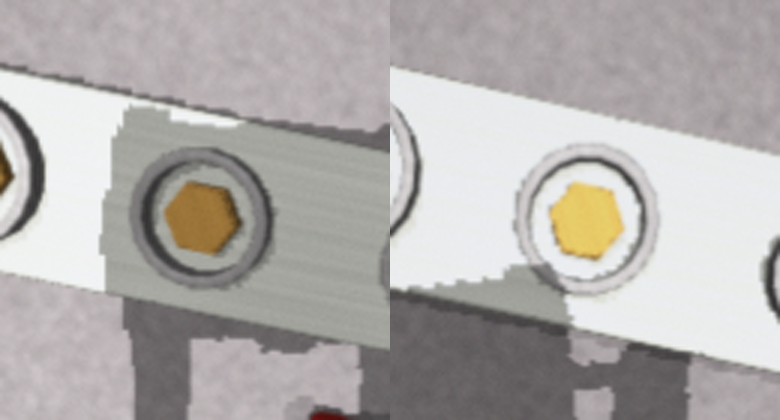

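Both crops show the middle plug (left about (202,217), right about (586,219)) inside its collar. The block's edges lean 11° to the tool, so the manifold's yaw is about -6°. Now computing it.

```bash
cat > p.py <<'E'
from h import *
import pickle,sys
F=[pickle.load(open(n+'.pkl','rb')) for n in sys.argv[1:]];C=[]
for f in F:
    hsv=cv2.cvtColor(f['img'],cv2.COLOR_RGB2HSV);m=cv2.inRange(hsv,(10,110,60),(30,255,255))
    c=proj(f,(546,154,44));cs=[x for x in cv2.findContours(m,0,1)[0] if cv2.contourArea(x)>60]
    x=min(cs,key=lambda x:np.hypot(*(x.reshape(-1,2).mean(0)-c)));h=cv2.convexHull(x)
    M=cv2.moments(h);p=(M['m10']/M['m00'],M['m01']/M['m00']);C.append(p)
    H=np.array([onz(f,q[0],44)[:2] for q in h]);A=cv2.contourArea(H.astype(np.float32))
    Ns=np.radians(np.arange(-30,30,.5));
    w=[min(sum(np.ptp(H@[np.cos(a+k*np.pi/3),np.sin(a+k*np.pi/3)]) for k in range(3))/3 for a in[t]) for t in Ns]
    g=cv2.inRange(f['img'],(140,140,140),(255,255,255))
    print('px',np.round(p,1),'on44',onz(f,p,44).round(1),'af',np.sqrt(A/.866).round(1),'flat yaw',np.degrees(Ns[np.argmin(w)]),round(min(w),1))
print([np.round(x,1) for x in tri(F[0],C[0],F[1],C[1])])
E
python3 p.py w3 w4
python3 - <<'E'
from h import *
import pickle
f=pickle.load(open('w4.pkl','rb'));u=lambda p:(263+(p[0]-390)/3,3+p[1]/3)
for a,b in(((390,68),(780,158)),((390,288),(780,374))):
    A,B=onz(f,u(a),30),onz(f,u(b),30);d=A-B;print(A,B,np.degrees(np.arctan2(-d[0],d[1])))
E
```

```text
px [247.  128.3] on44 [544.7 152.6  44. ] af 23.6 flat yaw -5.5 23.9
px [327.9  76.2] on44 [543.7 154.4  44. ] af 22.4 flat yaw -6.000000000000001 22.8
[array([544.1, 154.2,  36.9]), np.float64(0.3)]
[587.58516527 227.64183741  30.        ] [573.01886294  86.82812094  30.        ] -5.905885934044945
[513.42053381 223.23470242  30.        ] [497.74075578  74.22908338  30.        ] -6.007095297341789
```

Plug across flats about 23–24 mm, confirming socket_b; its axis is at (544, 154), yaw -6°. Hover just above the rim and check the centring.

```bash
python3 -m inch '[[[20,2,0],0.05],[[55,4,5],0.1],[[85,7,20],0.15],[[102,9,50],0.2],[[107,9,85],0.21],[[107,9,115],0.21],[[107,9,130],0.21],[[107,9,136],0.21],[[107,9,136],0.21],[[107,9,136],0.21],[[107,9,136],0.21]]'
python3 v.py w5
python3 - <<'E'
from h import *
import pickle
f=pickle.load(open('w5.pkl','rb'));t=f['s'];R=t['eef_rot'];print(t['tcp_pos'],[proj(f,p).round(1) for p in((544.2,154.8,46),t['tcp_pos'],np.array(t['tcp_pos'])-[0,0,37.5])])
save(f,'w5.png',(240,140,400,330),3)
s=grab('side');c=proj(s,(544,154,60)).astype(int);print(c)
a=cv2.imread('pics/w5.png');b=cv2.resize(s['img'][c[1]-40:c[1]+40,c[0]-25:c[0]+25,::-1],None,fx=6,fy=6,interpolation=cv2.INTER_CUBIC)
b=cv2.copyMakeBorder(b,0,a.shape[0]-b.shape[0],0,0,0);cv2.imwrite('pics/w5.png',np.hstack([a,b]))
E
```

```text
clock: 7.4
tcp_pos: [544.5, 155.4, 93.8]
eef_rot: [[0.995, -0.104, 0.004], [-0.104, -0.995, 0.001], [0.004, -0.001, -1.0]]
wrist_force: [0.3, 0.1, -1.6]
gripper_width: 21.6
gripper_force: 40.0
[544.51335319 155.35649988  93.7722954 ] [array([319.5, 216.8]), array([318.3, 243.2]), array([318.7, 221.3])]
[301 186]
```

View pics/w5.png

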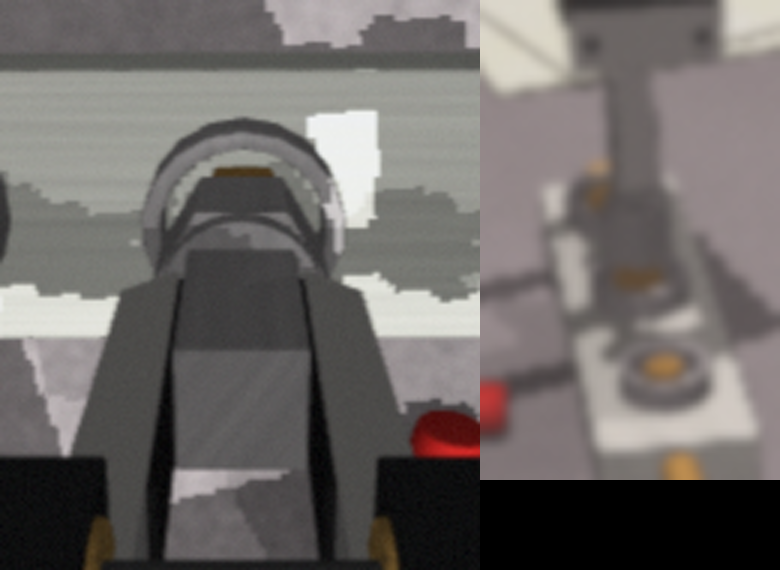

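Wrist crop: socket (columns centred about 242) is centred on the collar (143–345, centre 244) and the plug sliver (214–272, row 168–177), so tool y is fine. The skirt's mouth edge is at row 178 and the collar bore's edge near row 133, which gives tool x.

```bash
python3 - <<'E'
from h import *
import pickle
f=pickle.load(open('w5.pkl','rb'));t=f['s'];R=np.array(t['eef_rot']);p=np.array(t['tcp_pos'])
for n,r,z,h in(('mouth',178,p[2]-37.5,16.5),('bore rim',133,46,20.5),('plug edge',168,44,11)):
    q=R.T@(onz(f,(240+243/3,140+r/3),z)-p);print(n,q.round(1),'centre tool x',round(q[0]-h,1))
E
```

```text
mouth [16.1  1.7 37.6] centre tool x -0.4
bore rim [24.3  1.7 47.9] centre tool x 3.8
plug edge [15.   1.7 49.8] centre tool x 4.0
```

The light band in rows 133–155 is the collar's top face, so row 133 is its outer edge (radius about 25.5), and the brown sliver is the plug's side face. Both put the port at -0.6 mm in tool x of the socket. Descend gently and watch the force.

```bash
python3 -m inch '[[[-0.6,0.2,2],0],[[-0.6,0.2,4],0],[[-0.6,0.2,6],0],[[-0.6,0.2,8],0],[[-0.6,0.2,10],0],[[-0.6,0.2,11],0],[[-0.6,0.2,12],0],[[-0.6,0.2,13],0],[[-0.6,0.2,14],0],[[-0.6,0.2,15],0],[[-0.6,0.2,15],0]]'
```

```text
clock: 8.6
tcp_pos: [542.9, 155.0, 76.4]
eef_rot: [[0.995, -0.104, 0.001], [-0.104, -0.995, -0.0], [0.001, -0.0, -1.0]]
wrist_force: [1.3, -0.3, -3.6]
gripper_width: 21.8
gripper_force: 40.0
```

Mouth is at about 39, below the plug top, with hardly any force. Carrying on down.

```bash
python3 -m inch '[[[0,0,1],0],[[0,0,2],0],[[0,0,3],0],[[0,0,4],0],[[0,0,5],0],[[0,0,6],0],[[0,0,7],0],[[0,0,8],0],[[0,0,8],0]]'
```

```text
clock: 9.5
tcp_pos: [542.8, 155.0, 68.4]
eef_rot: [[0.995, -0.104, 0.001], [-0.104, -0.995, -0.0], [0.001, 0.0, -1.0]]
wrist_force: [2.8, 0.6, -3.2]
gripper_width: 21.7
gripper_force: 40.0
```

```bash
python3 -m inch '[[[0,0,0.5],0],[[0,0,1],0],[[0,0,1.5],0],[[0,0,2],0],[[0,0,2],0],[[0,0,2],0]]'
```

```text
clock: 10.1
tcp_pos: [542.9, 155.0, 67.4]
eef_rot: [[0.995, -0.104, 0.001], [-0.104, -0.995, -0.0], [0.001, -0.0, -1.0]]
wrist_force: [0.2, -0.4, 5.5]
gripper_width: 21.7
gripper_force: 40.0
```

Contact with the block at TCP 67.4, which puts the mouth at about 30, as it must be. A last look before handing in.

```bash
python3 -c "
from h import *
save(grab('side'),'end.png')"
```

```text
(no output)
```

View pics/end.png

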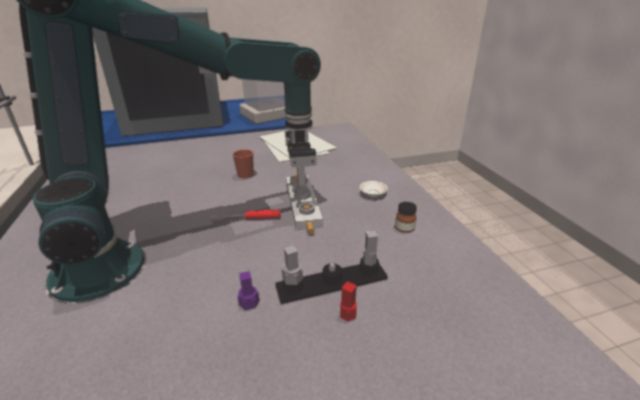

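The other two sockets stand on their pins at (292,265) and (370,248), the bystanders have not moved, and the gripper holds the socket down on the middle port at (300,195).

```bash
python3 -c "
from plant import arm
print(arm.close_job())"
```

```text
the job is handed in; nothing more can be done
None
```

I handed the job in with socket_b gripped at 40 N and seated on the middle plug, its mouth at about 30 mm (the block's top). I picked it by measuring the plug at about 24 mm across flats, so socket_a and socket_c were never lifted off the rack. The last side-camera picture showed nothing else disturbed; the hand-in call gave no verdict.

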